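# Close up the valve blocks on the assembly jig

## Task

On the assembly jig, slide the loose valve block back against the rear fence and along it until it butts flush against the valve block that is clamped at one end, with no gap at either the fence or the neighbouring block. Slide it on the jig plate without lifting it, and do not disturb the other things on the bench.

Things in the scene. Friction and masses are not known exactly. Their poses are not given: they have to be found in the camera images.
- jig: Fixed jig: dark steel plate 240 (x) x 460 (y) x 12 mm on the bench, turned differently each time. Origin under its centre, on the bench. A steel fence 15 mm thick stands 20 mm above the plate along its whole length, parallel to the jig's y; its working face looks to jig -x (to the robot) at jig x = +90 mm.
- module_center (a point): Centre of the loose valve block: aluminium, 90 (x) x 100 (y) x 55 mm high, 0.4 to 0.9 kg, four dark bolt heads (6 mm) and two ports on top. The point lies 27.5 mm above its underside, 39.5 mm above the bench. Starts near mid-jig, 20 to 50 mm short of the fence, turned up to 12 degrees; slides at 2 to 8 N; too wide to grip.
- neighbour_center (a point): Centre (27.5 mm above the plate) of the clamped, fixed block: same shape as the loose one, back against the fence, axes parallel to the jig's, at jig x = 45, y = +170 or -170 mm. A toe clamp 30 mm wide sticks out 47 mm at its front, 44 mm high. The loose block's home centre is 100 mm from this point along the fence, towards mid-jig.
- bracket: Fixed end bracket at the other end of the jig from the neighbour (jig y = -170 or +170 mm, jig x = +45 mm): a low dark steel plate 90 (x) x 14 (y) x 34 mm high standing across the plate, with a steel screw 18 mm thick and 40 mm long through it along y. Origin under its centre, on the jig plate. Nothing is to be put against it.
- flange: Loose steel flange ring, 80 mm across, 18 mm high, lying on the bench in front of the jig. Origin at the centre of its underside. A bystander.
- driver_grip (a point): Middle of the handle of a screwdriver lying on the bench in front of the jig, 26 mm thick and 200 mm long, its blade towards the own +x. A bystander.
- transmitter: Loose pressure transmitter standing on the bench beside one end of the jig: white housing with a round teal cap on a steel foot 90 mm across, 160 mm high. Origin at the centre of the foot's underside. A bystander.
- carton: Loose small cardboard carton 140 x 90 x 60 mm high, on the bench beside the other end of the jig. Origin at the centre of its underside. A bystander.
Things that resemble listed ones, but are neither listed nor needed, are in the scene too. Leave any purple or turquoise look-alike of the part that bears module_center alone.

How it is judged:
By the outcome, as a careful person would: the job done as asked, in the order asked, and still so for the second after the job is handed in, with the robot touching nothing.
It also fails if it takes over 51 s, if anything falls off the work surface, if the arm or the gripper's body presses on something with over 40 N, if the wrist force passes 120 N, or if a joint passes its speed limit or range.

## Robot

A 6-joint arm with a two-finger parallel gripper is mounted at the origin on the work surface. World frame = base frame: x ahead of the robot, y to its left, z up, the work surface at z = 0. Lengths are in m, angles in rad, forces in N, time in s.
With the tool pointing down it reaches from about 0.35 to 0.925 m from the base axis. Payload 6.4 kg.
Tool frame: the origin (TCP) lies at the very end of the fingers, on their centre line; the grasp point (between the pads) lies 19 mm behind it (r.pinch_z is the distance from the TCP to the grasp point, in m); z points along the fingers, y is the direction in which the jaws open and shut (so a half turn about z gives the same grasp; the last joint's range is limited). The gripper opens to 85 mm and grips with 20 to 120 N. Pads are 22 mm wide; open, the fingers measure 114 mm over their backs; the gripper's body (76 mm by 85 mm) begins 54 mm behind the grasp point. The pads swing forward as they close: fully open they stand 13 mm farther back than shut.
Start: joints at [0.987, 0.245, 1.558, -0, 1.339, -0.174], TCP at [0.259, 0.596, 0.231] pointing down, gripper open.
Joint ranges: [-3.13, 3.13], [-1.02, 2.26], [0.13, 2.54], [-0.95, 4.09], [0.21, 2.88], [-2.74, 2.74]. Speed limits (rad/s): [2.57, 2.57, 3.14, 3.14, 3.14, 3.14].

## Interface

Orientations are given as a 3x3 rotation matrix whose columns are the frame's x, y, z axes.
In Python, from workcell import status, viewer, finish_job, r gives the robot as it stands.
- The arm moves only by the tool move_arm, never from a script. Its argument "commands" is a list of rows, each a list of 7 numbers: the shift along the tool's x, y, z scaled (see below), then the turn, a rotation vector about the tool's x, y, z scaled (see below), then the opening, from -1 (shut) to 1 (fully open). In form: [[tx, ty, tz, rx, ry, rz, claw], ...]. A call has 1 to 12 rows; each row is the pose to reach, as a shift and turn from the pose commanded when the call began, along the tool's axes at that moment; what a row does not reach only later rows make up. The controller multiplies each number of a shift by 0.15 m and each number of a turn by 30 degrees. A row lasts 1/12 s, in which the tool goes at most 41.7 mm and 7.16 degrees, less where a joint would pass 70% of its speed; a pose out of reach is approached as far as the arm can. A call with a number of a shift or a turn outside -1 to 1 is refused whole. A call with a gripper value outside its range is refused whole. The fingers move at their own pace and stop on an object; "grip_force" is the grip in N (left out, the last holds). Time passes only in rows, so rows that repeat a pose let the fingers close. It gives the time, the measured TCP pose, the force and the opening at its end, in the units of the state.
- status.get_state(): the state, without advancing time (a new reading comes with each control period).
- viewer.grab_frame(name): name is "scene" or "top"; returns a dict with "color" (384x512x3 uint8, red, green, blue), "mtx" (3x3 intrinsics, pixels), "extrinsics" (4x4, takes a point from camera to world coordinates). Camera axes: x right, y down, z forward; pixel columns grow to the right and rows downward; lengths in m; the calibration is good to about 2 mm. A picture is of the moment at which its call begins. There is no depth.
- finish_job(): hands the job in, once; it reports no verdict.
The state is a dict: "time": time; "joint_pos": joint angles; "joint_velocities": joint speeds; "joint_torque": joint torques, N m; "eef_pos": TCP position; "tool_rot": TCP orientation; "force": force on the tool from outside, world axes, zero at the start; "wrist_torque": the same for the moment, N m; "finger_gap": opening from 0.0 (shut) to 1.0 (fully open).
Only numpy, scipy, OpenCV 4.12 (cv2) and the standard library are available. Lean on these libraries where they do the work, as an engineer would, in place of code of your own. Each camera call takes 0.05 s, during which the arm holds its last target.

## Working session

There is one attempt and no reset: what is moved stays moved. The work goes in short steps, Python scripts to look and compute and a tool call to move; the robot and the scene stay as the last step left them, time stands still between calls to the robot, and variables do not carry over. Pictures are saved under pics/ and viewed, and the job is handed in when it is done.

Besides the shell and the picture viewer there is one more tool, called after "Request:" as name(argument=value, ...) on one line, values as JSON. move_arm: Moves the arm, as the interface text tells. Shifts and turns lie within -1 to 1; 1 stands for 0.15 m of shift or 30 degrees of turn. Its arguments: {"type":"object","properties":{"commands":{"type":"array","items":{"type":"array","items":{"type":"number","minimum":-1,"maximum":1}}},"grip_force":{"type":"number"}},"required":["commands"]}

```bash
mkdir -p pics; ls; python3 - <<'E'
from workcell import status, viewer, r
import cv2,numpy as np
for n in("scene","top"):
    f=viewer.grab_frame(n); cv2.imwrite(f"pics/{n}0.png",f["color"][:,:,::-1]); np.savez(f"pics/{n}0.npz",**f)
    print(n,f["mtx"].round(1).tolist(),f["extrinsics"].round(3).tolist())
s=status.get_state();print(s["time"],s["eef_pos"],np.round(s["tool_rot"],3).tolist(),s["force"],s["finger_gap"])
E
```

```text
pics
scene [[402.1, 0.0, 249.6], [0.0, 402.1, 192.3], [0.0, 0.0, 1.0]] [[0.107, 0.616, -0.781, 1.353], [0.994, -0.078, 0.074, -0.065], [-0.016, -0.784, -0.62, 0.693], [0.0, 0.0, 0.0, 1.0]]
top [[371.2, 0.0, 258.4], [0.0, 371.2, 196.1], [0.0, 0.0, 1.0]] [[-0.005, -0.995, 0.102, 0.476], [-1.0, 0.003, -0.019, 0.035], [0.019, -0.102, -0.995, 1.149], [0.0, 0.0, 0.0, 1.0]]
0.1 [0.25870239 0.59574781 0.23028813] [[-0.917, 0.398, -0.001], [0.398, 0.917, -0.001], [0.0, -0.002, -1.0]] [-1.02426233  0.17808299  0.45793981] 1.0033207086729128
```

View pics/scene0.png

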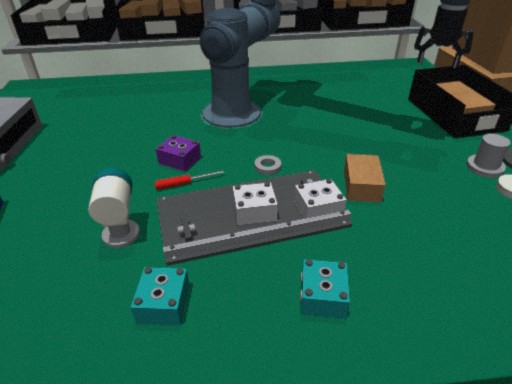

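View pics/top0.png

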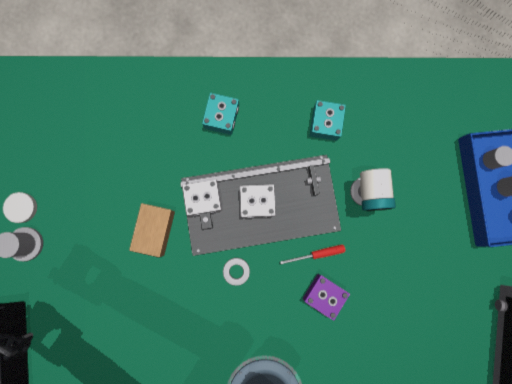

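The silver block at top-view (257,200) is mid-jig, so it is the loose one. The one at (201,197) has the toe clamp and touches the fence, so it is the neighbour. The purple (327,297) and turquoise (221,112), (328,119) blocks are look-alikes. I'll confirm this in a crop and measure.

```bash
cat > h.py <<'E'
import numpy as np,cv2
def ray(f,px,z):
    px=np.atleast_2d(np.array(px,float)); K=f["mtx"];E=f["extrinsics"]
    d=np.c_[px,np.ones(len(px))]@np.linalg.inv(K).T@E[:3,:3].T
    o=E[:3,3]; return o+d*((z-o[2])/d[:,2])[:,None]
def proj(f,P):
    E=np.linalg.inv(f["extrinsics"]);P=np.atleast_2d(P);c=P@E[:3,:3].T+E[:3,3];u=c@f["mtx"].T;return u[:,:2]/u[:,2:]
def white(f,roi,th,split=None):
    g=f["color"];hsv=cv2.cvtColor(g,cv2.COLOR_RGB2HSV)
    m=((hsv[...,1]<50)&(hsv[...,2]>th)).astype(np.uint8)
    k=np.zeros_like(m);x0,y0,x1,y1=roi;k[y0:y1,x0:x1]=1
    return m*k
def crop(f,roi,s,name):
    x0,y0,x1,y1=roi;c=cv2.resize(f["color"][y0:y1,x0:x1,::-1],None,fx=s,fy=s,interpolation=cv2.INTER_CUBIC);cv2.imwrite(name,c)
E
python3 - <<'E'
from h import *
f=np.load("pics/top0.npz");g=np.load("pics/scene0.npz")
crop(f,(175,145,350,265),4.5,"pics/c_top0.png"); crop(g,(150,165,355,265),3.8,"pics/c_sc0.png")
E
```

```text
(no output)
```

View pics/c_top0.png

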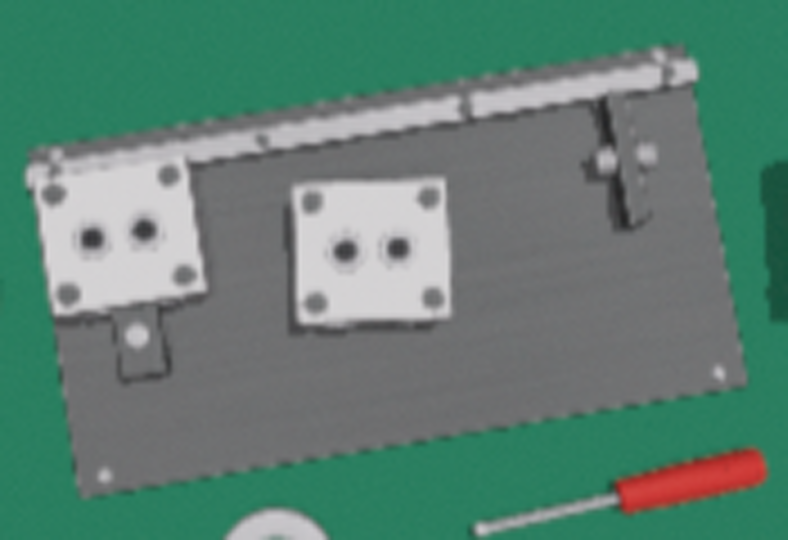

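View pics/c_sc0.png

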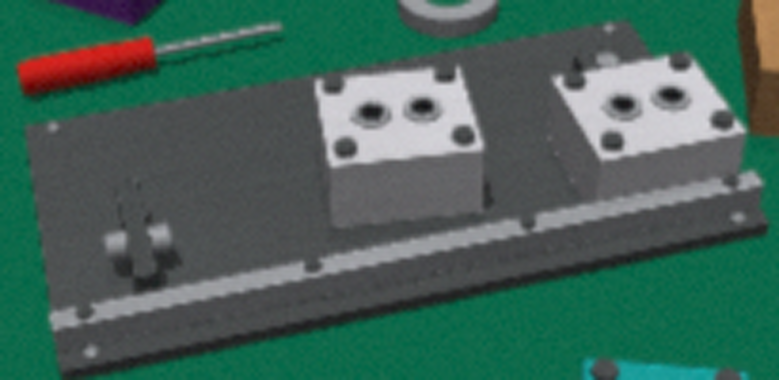

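```bash
cat >> h.py <<'E'
def bolts(f,roi,z=0.071,s=6,vmax=120,amin=8,amax=60):
    """dark blobs in top face; returns px centroids (subpixel) sorted list w/ area"""
    x0,y0,x1,y1=roi
    v=cv2.cvtColor(f["color"],cv2.COLOR_RGB2GRAY)[y0:y1,x0:x1]
    v=cv2.resize(v,None,fx=s,fy=s,interpolation=cv2.INTER_CUBIC)
    m=(v<vmax+25).astype(np.uint8)
    n,l,st,c=cv2.connectedComponentsWithStats(m)
    out=[]
    for i in range(1,n):
        a=st[i,4]/s/s
        x,y,w,h=st[i,:4]
        if amin<=a<=amax and x>0 and y>0 and x+w<v.shape[1] and y+h<v.shape[0]:
            out.append(((c[i,0]+.5)/s-.5+x0,(c[i,1]+.5)/s-.5+y0,a))
    return np.array(out)
E
python3 - <<'E'
from h import *
f=np.load("pics/top0.npz");f=dict(f)
for nm,roi in(("nb",(183,180,221,213)),("lo",(238,184,276,218))):
    b=bolts(f,roi);print(nm)
    P=ray(f,b[:,:2],0.071)
    for q,p in zip(b,P):print(q.round(1),p.round(4))
# loose white rect
m=white(f,(238,180,280,222),165)
c=max(cv2.findContours(m,0,2)[0],key=cv2.contourArea)
pts=ray(f,c[:,0],0.067)[:,:2].astype(np.float32)
print(cv2.minAreaRect(pts*1000))
# jig plate corners on bench (z=.012) rough from crop
px=np.array([(105,476),(719,372)])/4.5+[175,145]
P=ray(f,px-.4,0.012);print(P.round(4),np.linalg.norm(P[0]-P[1]))
px=np.array([(83,495),(746,382)])/4.5+[175,145]
P=ray(f,px-.4,0.012);print(P.round(4),np.linalg.norm(P[0]-P[1]),np.degrees(np.arctan2(*(P[0]-P[1])[:2])))
# fence front top edge: crop points
px=np.array([(192,163),(693,84)])/4.5+[175,145]
P=ray(f,px-.4,0.032);print(P.round(4),np.degrees(np.arctan2(*(P[0]-P[1])[:2])))
E
```

```text
nb
[212.  183.5  13. ] [0.6241 0.1495 0.071 ]
[186.4 187.7  15.5] [0.6117 0.2241 0.071 ]
[206.6 195.7  22.2] [0.5883 0.1651 0.071 ]
[195.  197.6  22. ] [0.5827 0.1986 0.071 ]
[215.5 205.8  13.5] [0.5588 0.139  0.071 ]
lo
[269.8 188.4  13. ] [ 0.6091 -0.0193  0.071 ]
[243.8 189.5  13.1] [0.6063 0.0568 0.071 ]
[263.  199.8  19.8] [0.5758 0.0008 0.071 ]
[251.3 200.4  20.9] [0.5742 0.0349 0.071 ]
[270.8 210.8  13.1] [ 0.5435 -0.0216  0.071 ]
[244.7 212.   13.2] [0.5404 0.0542 0.071 ]
((575.3163452148438, 17.279155731201172), (91.10320281982422, 99.08712768554688), 2.39143967628479)
[[ 0.4281  0.1967  0.012 ]
 [ 0.496  -0.2194  0.012 ]] 0.42168457669039394
[[ 0.4156  0.2113  0.012 ]
 [ 0.4891 -0.2377  0.012 ]] 0.4550336379193646 -9.305375618497855
[[ 0.6375  0.1379  0.032 ]
 [ 0.6912 -0.2022  0.032 ]] -8.964652328888368
```

```bash
cat > go.py <<'E'
import sys,numpy as np
from scipy.spatial.transform import Rotation as R
from workcell import status
# jig geometry: home, axes
TH=np.radians(9.3); HOME=np.array([.6015,.0829]); X=np.array([np.cos(TH),np.sin(TH)]);Y=np.array([-X[1],X[0]])
def to(u,v,z,yaw_y):
    """tool pointing down at home+u X+v Y; tool y at jig-relative angle yaw_y deg -> full shift in command units"""
    s=status.get_state();T=np.array(s["tool_rot"]);p=np.array(s["eef_pos"])
    q=np.r_[HOME+u*X+v*Y,z]; a=TH+np.radians(yaw_y)
    yt=np.array([np.cos(a),np.sin(a),0]);zt=np.array([0,0,-1.]);xt=np.cross(yt,zt)
    G=np.c_[xt,yt,zt]; rv=R.from_matrix(T.T@G).as_rotvec(degrees=True)/30
    print("shift",(T.T@(q-p)/.15).round(3),"turn",rv.round(3))
    d=p[:2]-HOME; print("t",s["time"],"uvz mm",(d@X*1e3).round(1),(d@Y*1e3).round(1),(p[2]*1e3).round(1),"yaw",np.degrees(np.arctan2(T[1,1],T[0,1])-TH).round(2),"F jig",np.array(s["force"])[:2]@X.round(2),np.array(s["force"])[:2]@Y,s["force"][2],"gap",s["finger_gap"])
if __name__=="__main__": to(*map(float,sys.argv[1:5]))
E
python3 go.py -0.115 -0.060 0.2 90
```

```text
shift [-3.03  -2.976  0.206] turn [-3.000e-03 -1.000e-03 -1.093e+00]
t 0.1 uvz mm -255.4 561.5 230.3 yaw 57.22 F jig -0.9855264277339588 0.3412669239823982 0.45793980779804805 gap 1.0033207086729128
```

Request:
move_arm(commands=[[-0.87,-1,0.1,0,0,-1,-0.1],[-0.87,-1,0.1,0,0,-1,-0.1],[-0.87,-1,0.1,0,0,-1,-0.1],[-0.87,-1,0.1,0,0,-1,-0.1],[-0.87,-1,0.1,0,0,-1,-0.1],[-0.87,-1,0.1,0,0,-1,-0.1]])

```text
time: 0.6
eef_pos: [0.3195, 0.4019, 0.2147]
tool_rot: [[-0.994, -0.11, -0.002], [-0.11, 0.994, -0.003], [0.002, -0.003, -1.0]]
force: [0.2, 0.1, -0.3]
finger_gap: 0.449
```

```bash
python3 go.py -0.115 -0.060 0.2 90
```

```text
shift [-0.89  -2.76   0.105] turn [-0.006 -0.004 -0.1  ]
t 0.6 uvz mm -226.8 360.4 214.7 yaw 87.01 F jig 0.19530820307739566 0.029532963370516366 -0.25452668610520957 gap 0.4494471854976092
```

Request:
move_arm(commands=[[-0.3,-0.95,0.1,0,0,-0.1,-0.1],[-0.3,-0.95,0.1,0,0,-0.1,-0.1],[-0.3,-0.95,0.1,0,0,-0.1,-0.1],[-0.3,-0.95,0.1,0,0,-0.1,-0.1],[-0.3,-0.95,0.1,0,0,-0.1,-0.1]])

```text
time: 1.02
eef_pos: [0.3808, 0.267, 0.2005]
tool_rot: [[-0.987, -0.16, -0.001], [-0.16, 0.987, -0.001], [0.001, -0.001, -1.0]]
force: [-0.2, -0.0, 0.2]
finger_gap: 0.451
```

Request:
move_arm(commands=[[-0.3,-0.95,0,0,0,0,-0.1],[-0.3,-0.95,0,0,0,0,-0.1],[-0.3,-0.95,0,0,0,0,-0.1],[-0.3,-0.95,0,0,0,0,-0.1],[-0.3,-0.95,0,0,0,0,-0.1]])

```text
time: 1.43
eef_pos: [0.4496, 0.1343, 0.2016]
tool_rot: [[-0.987, -0.161, 0.001], [-0.161, 0.987, -0.001], [-0.001, -0.001, -1.0]]
force: [-0.5, 0.5, -0.4]
finger_gap: 0.451
```

```bash
python3 go.py -0.115 -0.060 0.2 90
```

```text
shift [-0.178 -0.902  0.011] turn [-0.002  0.002 -0.002]
t 1.4333 uvz mm -141.6 75.3 201.6 yaw 89.95 F jig -0.38029923895914625 0.6129331089080463 -0.4423981886487376 gap 0.4508717227663935
```

Request:
move_arm(commands=[[-0.15,-0.9,0,0,0,0,-0.1],[-0.15,-0.9,0,0,0,0,-0.1],[-0.15,-0.9,0,0,0,0,-0.1],[-0.15,-0.9,0,0,0,0,-0.1],[-0.15,-0.9,0.5,0,0,0,-0.1],[-0.15,-0.9,0.5,0,0,0,-0.1],[-0.15,-0.9,0.8,0,0,0,-0.1],[-0.15,-0.9,0.8,0,0,0,-0.1],[-0.15,-0.9,0.8,0,0,0,-0.1]])

```text
time: 2.18
eef_pos: [0.49, 0.0091, 0.079]
tool_rot: [[-0.986, -0.166, -0.007], [-0.166, 0.986, 0.002], [0.006, 0.003, -1.0]]
force: [0.0, -0.1, 0.7]
finger_gap: 0.448
```

```bash
python3 go.py -0.115 -0.060 0.028 90;python3 - <<'E'
from workcell import viewer
from h import *
f=viewer.grab_frame("scene");crop(f,(140,120,380,280),3.3,"pics/a1.png")
E
```

```text
shift [-0.049 -0.036  0.34 ] turn [ 0.005 -0.012  0.009]
t 2.1833 uvz mm -122.0 -54.8 79.0 yaw 90.27 F jig 0.01243887738501536 -0.08425386156105698 0.7263211455378249 gap 0.44839454899086556
```

View pics/a1.png

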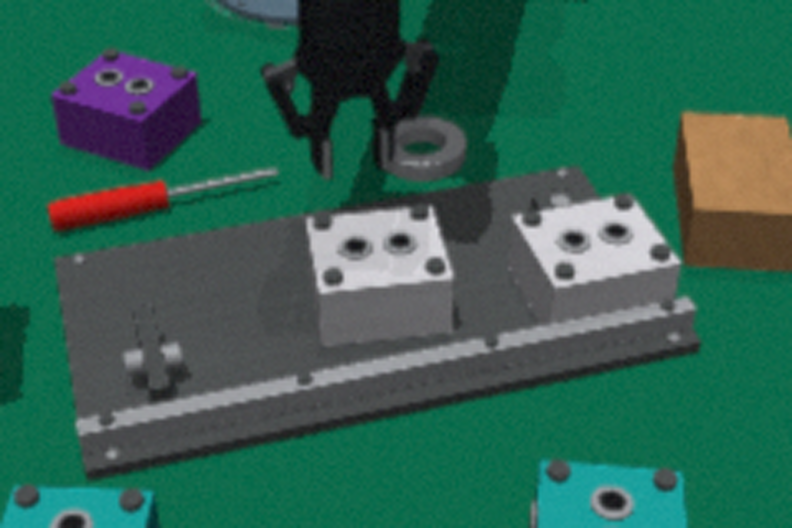

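The gripper hangs over the bench in front of the block, fingers at crop (322,165)/(385,160), with everything clear. I'll lower it, then push toward the fence.

Request:
move_arm(commands=[[0,-0.03,0.2,0,0,0,-0.1],[0,-0.03,0.34,0,0,0,-0.1],[0,-0.03,0.34,0,0,0,-0.1],[0,-0.03,0.34,0,0,0,-0.1]])

```text
time: 2.57
eef_pos: [0.4943, 0.0033, 0.0323]
tool_rot: [[-0.986, -0.166, 0.002], [-0.166, 0.986, -0.0], [-0.002, -0.001, -1.0]]
force: [-0.7, -0.0, 0.6]
finger_gap: 0.454
```

```bash
python3 go.py -0.09 -0.060 0.028 90
```

```text
shift [-0.191  0.007  0.029] turn [-0.001  0.004  0.008]
t 2.5667 uvz mm -118.6 -61.2 32.3 yaw 90.25 F jig -0.6914071281694691 0.09777834965055049 0.6159461498721275 gap 0.45419304698751733
```

Request:
move_arm(commands=[[-0.03,0,0.02,0,0,0,-0.1],[-0.06,0,0.02,0,0,0,-0.1],[-0.09,0,0.02,0,0,0,-0.1],[-0.12,0,0.02,0,0,0,-0.1],[-0.14,0,0.02,0,0,0,-0.1],[-0.16,0,0.02,0,0,0,-0.1],[-0.18,0,0.02,0,0,0,-0.1],[-0.2,0,0.02,0,0,0,-0.1],[-0.22,0,0.02,0,0,0,-0.1],[-0.24,0,0.02,0,0,0,-0.1],[-0.26,0,0.02,0,0,0,-0.1],[-0.28,0,0.02,0,0,0,-0.1]])

```text
time: 3.57
eef_pos: [0.5346, 0.0102, 0.0271]
tool_rot: [[-0.986, -0.165, -0.0], [-0.165, 0.986, 0.0], [0.0, 0.0, -1.0]]
force: [-2.9, -1.3, 1.6]
finger_gap: 0.451
```

```bash
python3 go.py -0.065 -0.060 0.028 90;python3 - <<'E'
from workcell import viewer
from h import *
f=viewer.grab_frame("top");crop(f,(175,145,350,265),4.5,"pics/a2.png")
E
```

```text
shift [-0.085  0.006 -0.006] turn [ 0.    -0.     0.007]
t 3.5667 uvz mm -77.8 -60.9 27.1 yaw 90.22 F jig -3.046936843303679 -0.7964311183296561 1.6232994225406172 gap 0.4509617128501705
```

View pics/a2.png

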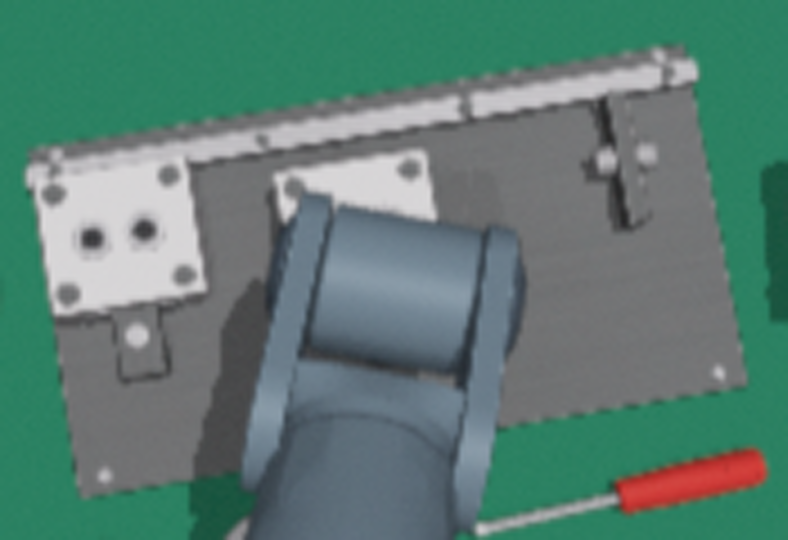

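The block has turned parallel and is sliding toward the fence. I'll keep going.

Request:
move_arm(commands=[[-0.02,0,0,0,0,0.007,-0.1],[-0.04,0,0,0,0,0.007,-0.1],[-0.06,0,0,0,0,0.007,-0.1],[-0.08,0,0,0,0,0.007,-0.1],[-0.09,0,0,0,0,0.007,-0.1],[-0.1,0,0,0,0,0.007,-0.1],[-0.11,0,0,0,0,0.007,-0.1]])

```text
time: 4.2
eef_pos: [0.5508, 0.013, 0.0272]
tool_rot: [[-0.987, -0.162, -0.0], [-0.162, 0.987, 0.0], [0.0, 0.0, -1.0]]
force: [-3.4, -0.8, 0.8]
finger_gap: 0.445
```

```bash
python3 go.py -0.056 -0.060 0.028 90;python3 - <<'E'
from workcell import viewer
from h import *
f=viewer.grab_frame("top");crop(f,(175,145,290,215),6.5,"pics/a3.png")
E
```

```text
shift [-0.036  0.005 -0.005] turn [ 0.    -0.     0.001]
t 4.2 uvz mm -61.4 -60.8 27.2 yaw 90.02 F jig -3.448310408329958 -0.22248533424749142 0.7789021319502454 gap 0.44535826819790814
```

View pics/a3.png

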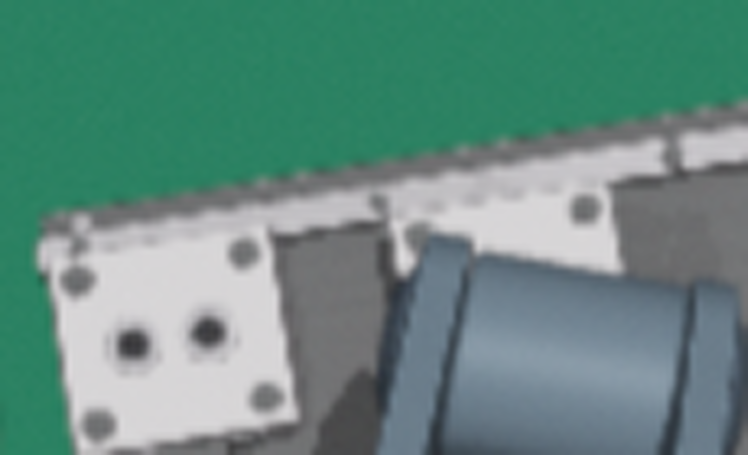

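Request:
move_arm(commands=[[-0.008,0,0,0,0,0,-0.1],[-0.016,0,0,0,0,0,-0.1],[-0.024,0,0,0,0,0,-0.1],[-0.032,0,0,0,0,0,-0.1],[-0.032,0,0,0,0,0,-0.1]])

```text
time: 4.67
eef_pos: [0.5558, 0.0137, 0.0273]
tool_rot: [[-0.987, -0.162, 0.001], [-0.162, 0.987, 0.0], [-0.001, -0.0, -1.0]]
force: [-1.4, -0.2, -1.5]
finger_gap: 0.45
```

Request:
move_arm(commands=[[-0.007,0,0,0,0,0,-0.1],[-0.014,0,0,0,0,0,-0.1],[-0.014,0,0,0,0,0,-0.1]])

```text
time: 4.92
eef_pos: [0.556, 0.0137, 0.0273]
tool_rot: [[-0.987, -0.162, -0.005], [-0.162, 0.987, -0.0], [0.005, 0.0, -1.0]]
force: [-10.6, -3.0, 7.8]
finger_gap: 0.449
```

```bash
python3 go.py -0.056 -0.060 0.028 90
```

```text
shift [-0.001  0.006 -0.005] turn [ 0.001 -0.009  0.001]
t 4.9167 uvz mm -56.1 -60.9 27.3 yaw 90.03 F jig -10.986845193818334 -1.2773332078475998 7.754617449307067 gap 0.4492650624888198
```

Firm contact at the fence: the force rose to 11 N at u = -56, which matches the predicted finger offset. Next I'll retreat, raise, turn 90° and go to the block's free side.

Request:
move_arm(commands=[[0.06,0,0,0,0,0,-0.1],[0.13,0,0,0,0,0,-0.1],[0.13,0,0,0,0,0,-0.1],[0.13,0,-0.3,0,0,0,-0.1],[0.13,0,-0.7,0,0,0,-0.1],[0.13,0,-0.7,0,0,0,-0.1],[0.13,0,-0.7,0,0,0,-0.1]])

```text
time: 5.5
eef_pos: [0.5433, 0.0101, 0.1393]
tool_rot: [[-0.987, -0.162, 0.014], [-0.162, 0.987, -0.002], [-0.013, -0.005, -1.0]]
force: [0.3, -0.4, 1.6]
finger_gap: 0.451
```

```bash
python3 -c "
from workcell import status;print(status.get_state()['joint_pos'])"; python3 go.py 0 -0.136 0.13 0;python3 go.py 0 -0.136 0.13 180;python3 - <<'E'
from workcell import viewer
from h import *
f=viewer.grab_frame("scene");crop(f,(140,120,380,280),3.3,"pics/a4.png")
E
```

```text
[-1.90303176e-01  9.29726404e-02  1.90931581e+00  4.19328196e-04
  1.12517102e+00 -1.92377317e+00]
shift [-0.461 -0.49   0.07 ] turn [0.013 0.027 3.   ]
t 5.5 uvz mm -69.2 -62.4 139.3 yaw 90.01 F jig 0.23755145856669702 -0.44048982810557646 1.5625122453697042 gap 0.4506722199444089
shift [-0.461 -0.49   0.07 ] turn [-0.027  0.013 -3.   ]
t 5.5 uvz mm -69.2 -62.4 139.3 yaw 90.01 F jig 0.23755145856669702 -0.44048982810557646 1.5625122453697042 gap 0.4506722199444089
```

View pics/a4.png

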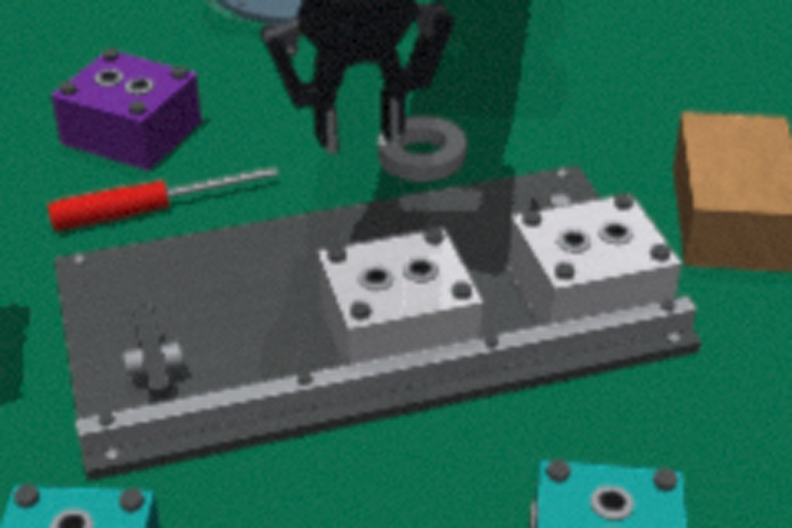

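Request:
move_arm(commands=[[-0.46,-0.49,0,0,0,1,-0.1],[-0.46,-0.49,0,0,0,1,-0.1],[-0.46,-0.49,0,0,0,1,-0.1],[-0.46,-0.49,0,0,0,1,-0.1],[-0.46,-0.49,0,0,0,1,-0.1]])

```text
time: 5.97
eef_pos: [0.6184, -0.0512, 0.1305]
tool_rot: [[-0.934, 0.357, -0.001], [0.357, 0.934, 0.001], [0.002, 0.0, -1.0]]
force: [-0.1, 0.5, 0.4]
finger_gap: 0.447
```

Request:
move_arm(commands=[[0,0,0,0,0,1,-0.1],[0,0,0,0,0,1,-0.1],[0,0,0,0,0,1,-0.1],[0,0,0,0,0,1,-0.1],[0,0,0,0,0,1,-0.1]])

```text
time: 6.38
eef_pos: [0.6174, -0.0498, 0.1311]
tool_rot: [[-0.633, 0.774, -0.002], [0.774, 0.633, 0.001], [0.001, -0.001, -1.0]]
force: [0.7, 0.7, 0.7]
finger_gap: 0.446
```

Request:
move_arm(commands=[[0,0,0,0,0,1,-0.1],[0,0,0,0,0,1,-0.1],[0,0,0,0,0,1,-0.1],[0,0,0,0,0,1,-0.1],[0,0,0,0,0,1,-0.1],[0,0,0,0,0,1,-0.1]])

```text
time: 6.88
eef_pos: [0.6178, -0.0502, 0.1317]
tool_rot: [[-0.166, 0.986, -0.001], [0.986, 0.166, 0.0], [0.0, -0.001, -1.0]]
force: [-1.1, -0.6, -0.3]
finger_gap: 0.451
```

```bash
 python3 go.py -0.002 -0.138 0.028 0;python3 - <<'E'
from workcell import viewer
from h import *
f=viewer.grab_frame("scene");crop(f,(140,120,380,280),3.3,"pics/a5.png")
E
```

```text
shift [-0.027  0.023  0.691] turn [-0.001 -0.001  0.009]
t 6.8833 uvz mm -5.4 -133.9 131.7 yaw 0.27 F jig -1.1680130928117778 -0.44850298330010224 -0.28997351853721276 gap 0.45101482499020956
```

View pics/a5.png

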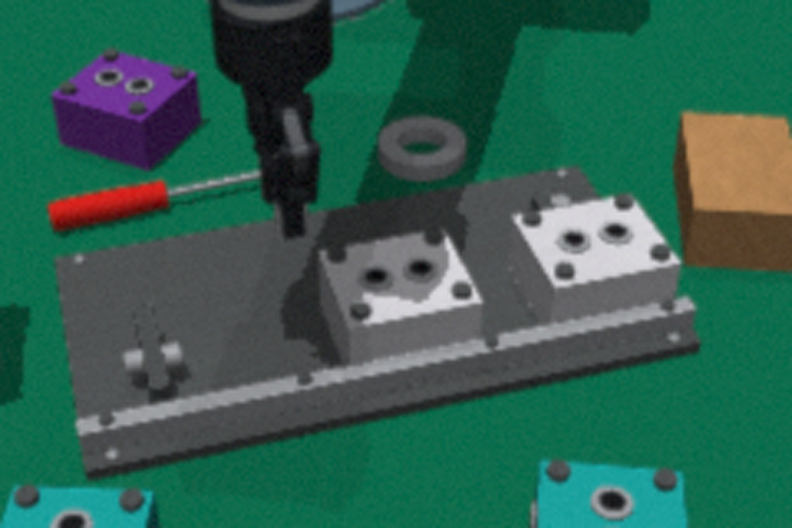

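Request:
move_arm(commands=[[-0.03,0.02,0,0,0,0.009,-0.1],[-0.03,0.02,0.25,0,0,0.009,-0.1],[-0.03,0.02,0.5,0,0,0.009,-0.1],[-0.03,0.02,0.69,0,0,0.009,-0.1],[-0.03,0.02,0.69,0,0,0.009,-0.1],[-0.03,0.02,0.69,0,0,0.009,-0.1]])

```text
time: 7.43
eef_pos: [0.6208, -0.0543, 0.0274]
tool_rot: [[-0.158, 0.987, -0.004], [0.987, 0.158, 0.001], [0.002, -0.003, -1.0]]
force: [-0.1, 0.7, 0.8]
finger_gap: 0.448
```

```bash
 python3 go.py -0.002 -0.070 0.028 0
```

```text
shift [ 0.457  0.006 -0.004] turn [-0.006 -0.003 -0.006]
t 7.4333 uvz mm -3.1 -138.5 27.4 yaw -0.19 F jig -0.013271745689477745 0.6899825633855813 0.7662833764112578 gap 0.44770865912814334
```

Request:
move_arm(commands=[[0.04,0,0,0,0,-0.006,-0.1],[0.07,0,0,0,0,-0.006,-0.1],[0.1,0,0,0,0,-0.006,-0.1],[0.12,0,0,0,0,-0.006,-0.1],[0.14,0,0,0,0,-0.006,-0.1],[0.16,0,0,0,0,-0.006,-0.1],[0.18,0,0,0,0,-0.006,-0.1],[0.2,0,0,0,0,-0.006,-0.1],[0.22,0,0,0,0,-0.006,-0.1],[0.24,0,0,0,0,-0.006,-0.1],[0.26,0,0,0,0,-0.006,-0.1],[0.28,0,0,0,0,-0.006,-0.1]])

```text
time: 8.43
eef_pos: [0.6158, -0.014, 0.0295]
tool_rot: [[-0.16, 0.987, 0.001], [0.987, 0.16, -0.002], [-0.002, 0.001, -1.0]]
force: [-1.6, -5.6, 3.4]
finger_gap: 0.45
```

```bash
 python3 go.py -0.002 -0.061 0.028 0; python3 - <<'E'
from workcell import viewer
from h import *
f=viewer.grab_frame("scene");crop(f,(140,120,380,280),3.3,"pics/a6.png")
E
```

```text
shift [ 0.246 -0.003  0.009] turn [ 0.001  0.004 -0.002]
t 8.4333 uvz mm -1.6 -98.0 29.5 yaw -0.07 F jig -2.4403217946878937 -5.274055019037477 3.445425249834583 gap 0.45017336676572756
```

View pics/a6.png

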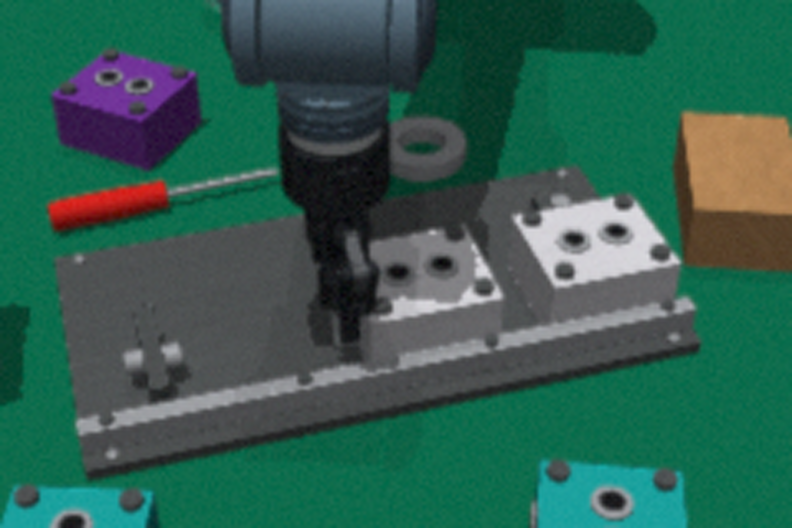

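Request:
move_arm(commands=[[0.02,0,0,0,0,0,-0.1],[0.04,0,0,0,0,0,-0.1],[0.06,0,0,0,0,0,-0.1],[0.08,0,0,0,0,0,-0.1],[0.1,0,0,0,0,0,-0.1],[0.12,0,0,0,0,0,-0.1],[0.14,0,0,0,0,0,-0.1],[0.16,0,0,0,0,0,-0.1],[0.18,0,0,0,0,0,-0.1],[0.19,0,0,0,0,0,-0.1],[0.2,0,0,0,0,0,-0.1],[0.21,0,0,0,0,0,-0.1]])

```text
time: 9.48
eef_pos: [0.6108, 0.0172, 0.0294]
tool_rot: [[-0.16, 0.987, 0.001], [0.987, 0.16, -0.002], [-0.002, 0.0, -1.0]]
force: [-1.2, -6.6, 4.2]
finger_gap: 0.451
```

```bash
 python3 go.py -0.002 -0.061 0.028 0; python3 - <<'E'
from workcell import viewer
from h import *
f=viewer.grab_frame("scene");crop(f,(230,150,380,250),5,"pics/a7.png")
E
```

```text
shift [ 0.036 -0.003  0.009] turn [ 0.001  0.003 -0.002]
t 9.4833 uvz mm -1.5 -66.4 29.4 yaw -0.07 F jig -2.23057784179483 -6.297195875183478 4.207016572162513 gap 0.45123707511561173
```

View pics/a7.png

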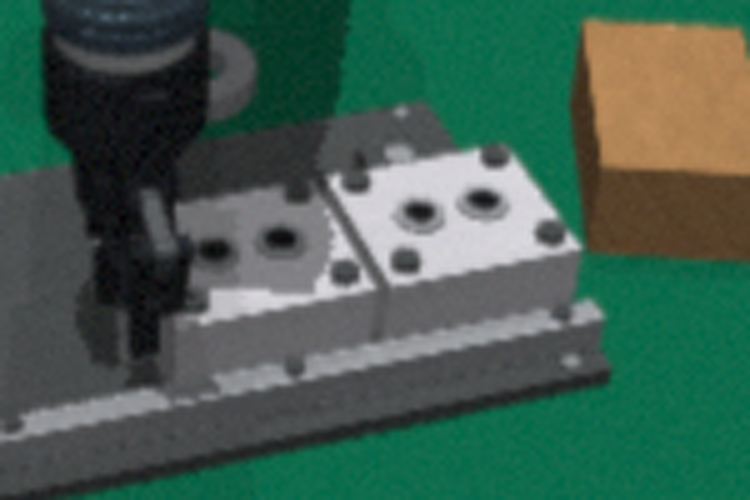

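Only about 5 mm is left, so I'll close it gently until contact.

Request:
move_arm(commands=[[0.008,0,0,0,0,0,-0.1],[0.016,0,0,0,0,0,-0.1],[0.024,0,0,0,0,0,-0.1],[0.032,0,0,0,0,0,-0.1],[0.032,0,0,0,0,0,-0.1]])

```text
time: 9.95
eef_pos: [0.6099, 0.0221, 0.0294]
tool_rot: [[-0.16, 0.987, 0.001], [0.987, 0.16, -0.001], [-0.001, 0.0, -1.0]]
force: [-0.9, -5.8, 3.2]
finger_gap: 0.45
```

Request:
move_arm(commands=[[0.007,0,0,0,0,0,-0.1],[0.014,0,0,0,0,0,-0.1],[0.014,0,0,0,0,0,-0.1]])

```text
time: 10.2
eef_pos: [0.6096, 0.0241, 0.0294]
tool_rot: [[-0.16, 0.987, 0.001], [0.987, 0.16, -0.001], [-0.001, 0.001, -1.0]]
force: [-1.1, -4.8, 3.5]
finger_gap: 0.446
```

```bash
 python3 go.py -0.002 -0.061 0.028 0
```

```text
shift [-0.011 -0.003  0.009] turn [ 0.001  0.003 -0.002]
t 10.2 uvz mm -1.5 -59.3 29.4 yaw -0.07 F jig -1.844439868393375 -4.5712953679485455 3.5451268601296593 gap 0.44572087910208913
```

Request:
move_arm(commands=[[0.007,0,0,0,0,0,-0.1],[0.014,0,0,0,0,0,-0.1],[0.014,0,0,0,0,0,-0.1]])

```text
time: 10.45
eef_pos: [0.6096, 0.0241, 0.0294]
tool_rot: [[-0.161, 0.987, 0.001], [0.987, 0.161, -0.005], [-0.005, 0.001, -1.0]]
force: [-0.1, -13.0, 1.6]
finger_gap: 0.452
```

```bash
 python3 go.py -0.002 -0.061 0.028 0; python3 - <<'E'
from workcell import viewer
from h import *
f=viewer.grab_frame("scene");crop(f,(230,150,380,250),5,"pics/a8.png")
f=viewer.grab_frame("top");crop(f,(175,145,290,215),6.5,"pics/a9.png")
E
```

```text
shift [-0.011 -0.003  0.009] turn [ 0.001  0.01  -0.002]
t 10.45 uvz mm -1.5 -59.4 29.4 yaw -0.05 F jig -2.2244123063994405 -12.85300328376093 1.6211226856907417 gap 0.4519376274461417
```

View pics/a8.png

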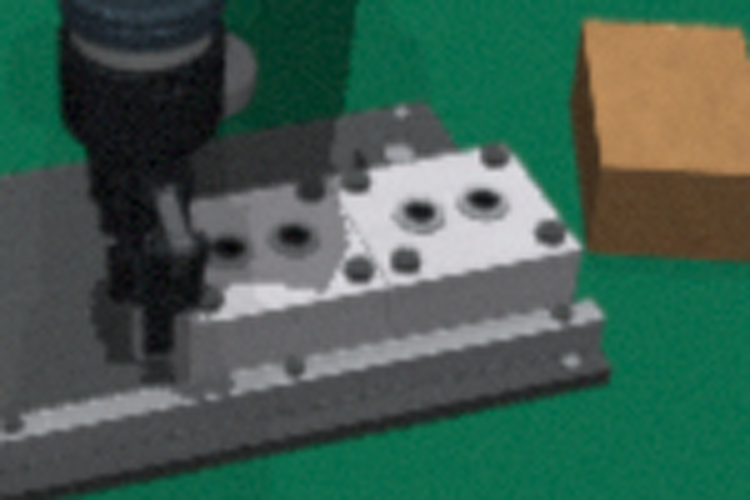

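View pics/a9.png

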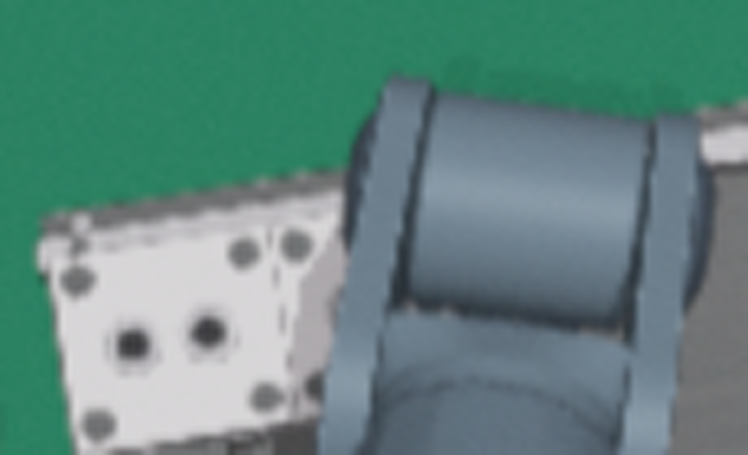

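Contact at the neighbour: the force rose to 13 N. Now I'll retreat, raise, and check the fence gap with the arm clear.

Request:
move_arm(commands=[[-0.06,0,0,0,0,0,-0.1],[-0.14,0,0,0,0,0,-0.1],[-0.14,0,0,0,0,0,-0.1],[-0.14,0,-0.3,0,0,0,-0.1],[-0.14,0,-0.7,0,0,0,-0.1],[-0.14,0,-0.7,0,0,0,-0.1],[-0.14,0,-0.7,0,0,0,-0.1]])

```text
time: 11.13
eef_pos: [0.6162, 0.0059, 0.1406]
tool_rot: [[-0.16, 0.987, 0.011], [0.987, 0.16, -0.001], [-0.003, 0.011, -1.0]]
force: [1.7, -1.0, 0.3]
finger_gap: 0.446
```

Request:
move_arm(commands=[[-0.3,-1,0,0,0,-1,-0.1],[-0.3,-1,0,0,0,-1,-0.1],[-0.3,-1,0,0,0,-1,-0.1],[-0.3,-1,0,0,0,-1,-0.1],[-0.3,-1,0,0,0,-1,-0.1]])

```text
time: 11.55
eef_pos: [0.4661, -0.0624, 0.1313]
tool_rot: [[-0.634, 0.774, -0.006], [0.774, 0.634, 0.002], [0.005, -0.003, -1.0]]
force: [-0.5, -0.4, 0.1]
finger_gap: 0.449
```

```bash
 python3 go.py -0.076 0.002 0.13 90; python3 - <<'E'
from workcell import viewer
from h import *
f=viewer.grab_frame("scene");crop(f,(230,150,380,250),5,"pics/b8.png")
f=viewer.grab_frame("top");np.savez("pics/top_b.npz",**f);crop(f,(175,145,290,235),6.5,"pics/b9.png")
E
```

```text
shift [0.442 0.88  0.008] turn [-0.    -0.012 -1.999]
t 11.55 uvz mm -157.1 -121.5 131.3 yaw 30.03 F jig -0.5154886114790111 -0.3388024233728479 0.058460847605645655 gap 0.44871024056296016
```

View pics/b8.png

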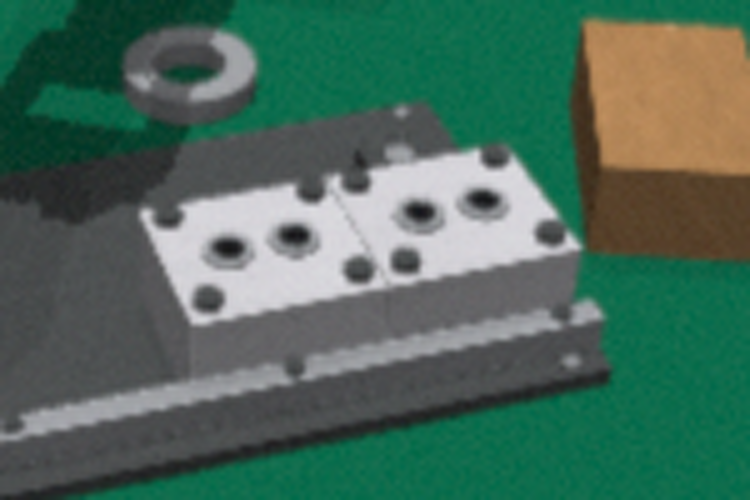

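View pics/b9.png

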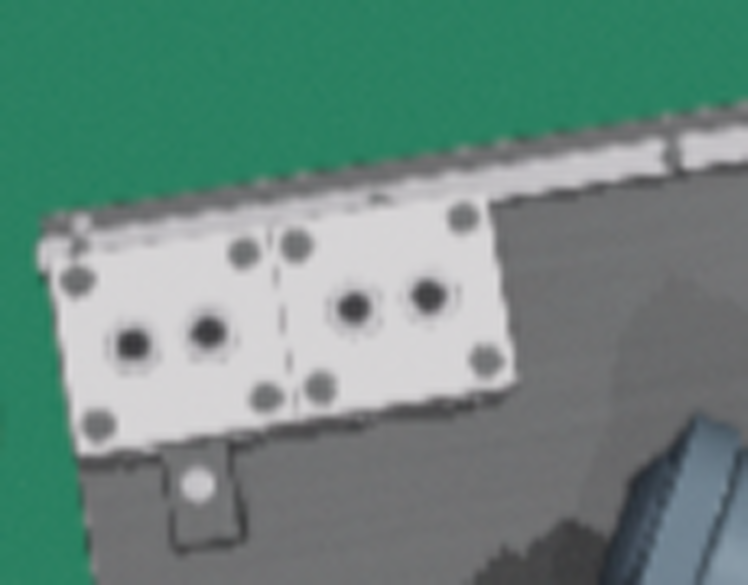

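Both views look flush. I'll quantify with the bolt positions, then give a light seating press from the front.

```bash
cat > chk.py <<'E'
import sys
from h import *
from go import X,Y
f=dict(np.load(sys.argv[1]))
b=np.vstack([bolts(f,(183,178,257,213))])
P=ray(f,b[:,:2],0.071)
for q,p in zip(b,P): 
    d=p[:2]-np.array([.6015,.0829]);print(q.round(1),(d@X*1e3).round(1),(d@Y*1e3).round(1))
E
python3 chk.py pics/top_b.npz;  python3 go.py -0.088 0.00 0.13 90
```

```text
[220.1 182.3  14.1] 32.5 38.5
[212.  183.5  12.5] 33.1 62.1
[186.4 187.7  15.1] 32.9 137.6
[240.5 190.1  21.3] 0.1 -16.7
[229.  192.   19.6] 0.3 17.2
[206.6 195.7  21.6] 0.2 83.2
[195.  197.6  21.6] 0.2 117.2
[249.3 200.1  13.8] -33.0 -37.3
[223.8 204.3  13.3] -32.8 37.9
[215.5 205.8  13.1] -33.1 62.3
shift [0.491 0.779 0.021] turn [ 1.000e-03 -2.000e-03 -2.007e+00]
t 11.65 uvz mm -152.8 -122.0 133.1 yaw 29.79 F jig 0.01852602273239062 -0.2964387415695078 0.5735188904739672 gap 0.4535284907215397
```

Request:
move_arm(commands=[[0.38,0.88,0,0,0,-1,-0.1],[0.38,0.88,0,0,0,-1,-0.1],[0.38,0.88,0,0,0,-1,-0.1],[0.38,0.88,0,0,0,-1,-0.1],[0.38,0.88,0,0,0,-1,-0.1]])

```text
time: 12.07
eef_pos: [0.5398, 0.0694, 0.1338]
tool_rot: [[-0.938, 0.347, 0.001], [0.347, 0.938, 0.001], [-0.001, 0.002, -1.0]]
force: [-0.1, 0.0, 1.3]
finger_gap: 0.449
```

Request:
move_arm(commands=[[0,0,0,0,0,-1,-0.1],[0,0,0,0,0,-1,-0.1],[0,0,0,0,0,-1,-0.1],[0,0,0,0,0,-1,-0.1],[0,0,0,0,0,-1,-0.1],[0,0,0,0,0,-1,-0.1]])

```text
time: 12.57
eef_pos: [0.5378, 0.0654, 0.1335]
tool_rot: [[-0.988, -0.157, -0.0], [-0.157, 0.988, 0.0], [0.0, 0.0, -1.0]]
force: [0.7, -0.3, 0.0]
finger_gap: 0.452
```

```bash
 python3 go.py -0.08 0.00 0.028 90
```

```text
shift [0.096 0.046 0.704] turn [ 0.    -0.001 -0.008]
t 12.5667 uvz mm -65.6 -7.0 133.5 yaw 89.75 F jig 0.6295226964913422 -0.4469085013832399 0.020627879029066595 gap 0.45196044108517813
```

Request:
move_arm(commands=[[0.12,0.05,0,0,0,-0.008,-0.1],[0.12,0.05,0,0,0,-0.008,-0.1],[0.12,0.05,0.25,0,0,-0.008,-0.1],[0.12,0.05,0.5,0,0,-0.008,-0.1],[0.12,0.05,0.7,0,0,-0.008,-0.1],[0.12,0.05,0.7,0,0,-0.008,-0.1],[0.12,0.05,0.7,0,0,-0.008,-0.1]])

```text
time: 13.15
eef_pos: [0.5177, 0.0699, 0.0276]
tool_rot: [[-0.987, -0.163, -0.004], [-0.163, 0.987, 0.0], [0.003, 0.001, -1.0]]
force: [-0.1, -0.5, 0.9]
finger_gap: 0.444
```

```bash
 python3 go.py -0.056 0.00 0.028 90
```

```text
shift [-0.192 -0.005 -0.003] turn [ 0.002 -0.007  0.002]
t 13.15 uvz mm -84.8 0.7 27.6 yaw 90.06 F jig -0.22855586089182942 -0.49031684315737745 0.9136168254716104 gap 0.44399687072824406
```

Request:
move_arm(commands=[[-0.04,0,0,0,0,0,-0.1],[-0.08,0,0,0,0,0,-0.1],[-0.12,0,0,0,0,0,-0.1],[-0.15,0,0,0,0,0,-0.1],[-0.17,0,0,0,0,0,-0.1],[-0.18,0,0,0,0,0,-0.1],[-0.19,0,0,0,0,0,-0.1],[-0.2,0,0,0,0,0,-0.1],[-0.2,0,0,0,0,0,-0.1]])

```text
time: 13.9
eef_pos: [0.546, 0.0745, 0.0283]
tool_rot: [[-0.986, -0.164, -0.006], [-0.164, 0.986, -0.001], [0.006, 0.0, -1.0]]
force: [-7.8, -1.9, 5.5]
finger_gap: 0.451
```

```bash
 python3 go.py -0.056 0.00 0.028 90
```

```text
shift [-0.001 -0.005  0.002] turn [ 0.    -0.012  0.005]
t 13.9 uvz mm -56.1 0.7 28.3 yaw 90.15 F jig -8.01829266841535 -0.5761582844880161 5.515153200713093 gap 0.4506265662672748
```

Request:
move_arm(commands=[[-0.01,0,0,0,0,0.005,-0.1],[-0.01,0,0,0,0,0.005,-0.1]])

```text
time: 14.07
eef_pos: [0.5459, 0.0746, 0.0279]
tool_rot: [[-0.987, -0.162, -0.01], [-0.162, 0.987, -0.001], [0.01, 0.0, -1.0]]
force: [-13.7, -5.2, 10.3]
finger_gap: 0.447
```

Request:
move_arm(commands=[[0.06,0,0,0,0,0,-0.1],[0.16,0,0,0,0,0,-0.1],[0.25,0,0,0,0,0,-0.1],[0.3,0,-0.2,0,0,0,-0.1],[0.3,0,-0.6,0,0,0,-0.1],[0.3,0,-0.8,0,0,0,-0.1],[0.3,0,-0.8,0,0,0,-0.1]])

```text
time: 14.65
eef_pos: [0.5095, 0.0676, 0.1565]
tool_rot: [[-0.987, -0.162, 0.014], [-0.162, 0.987, -0.001], [-0.013, -0.003, -1.0]]
force: [0.6, 0.5, 0.6]
finger_gap: 0.45
```

Request:
move_arm(commands=[[0.6,-0.8,-0.3,0,0,0,-0.1],[0.6,-0.8,-0.3,0,0,0,-0.1],[0.6,-0.8,-0.3,0,0,0,-0.1],[0.6,-0.8,-0.3,0,0,0,-0.1],[0.6,-0.8,-0.3,0,0,0,-0.1],[0.6,-0.8,-0.3,0,0,0,-0.1]])

```text
time: 15.15
eef_pos: [0.4359, -0.0662, 0.1944]
tool_rot: [[-0.987, -0.159, 0.002], [-0.159, 0.987, -0.001], [-0.002, -0.001, -1.0]]
force: [0.5, 0.3, -0.7]
finger_gap: 0.444
```

```bash
python3 - <<'E'
from workcell import viewer,status
from h import *
f=viewer.grab_frame("scene");cv2.imwrite("pics/f8.png",f["color"][...,::-1])
f=viewer.grab_frame("top");np.savez("pics/top_f.npz",**f);cv2.imwrite("pics/f9.png",f["color"][...,::-1])
print(status.get_state()["time"])
E
python3 chk.py pics/top_f.npz
```

```text
15.25
[220.  182.4  14. ] 32.4 38.6
[212.  183.5  12.7] 33.0 62.2
[186.4 187.7  15.2] 32.9 137.6
[240.5 190.1  21.3] 0.1 -16.7
[229.  192.   19.7] 0.3 17.2
[206.6 195.7  21.5] 0.3 83.2
[195.  197.6  21.7] 0.2 117.3
[249.3 200.1  14. ] -33.0 -37.3
[223.8 204.3  13.5] -32.8 37.9
[215.5 205.7  13.1] -33.1 62.3
```

View pics/f8.png

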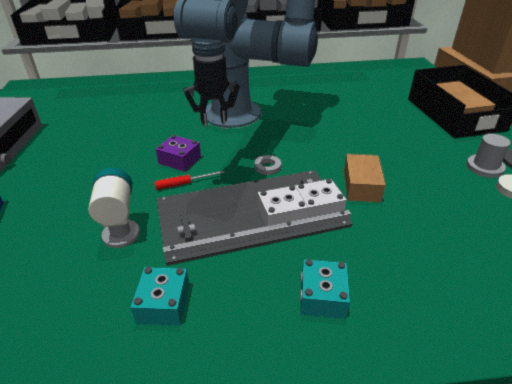

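View pics/f9.png

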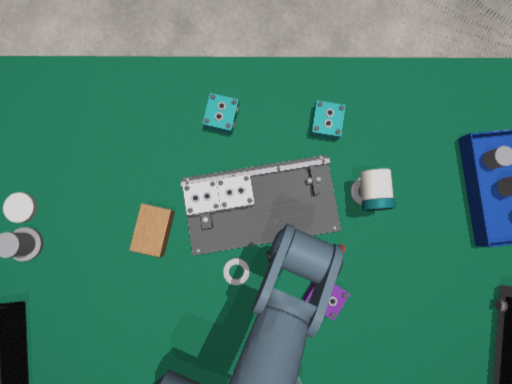

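The loose block sits at top view (236,192), flush with the neighbour and the fence. The bystanders are where they were, and the arm is clear of everything.

```bash
python3 -c "
from workcell import finish_job;print(finish_job())"
```

```text
the job is handed in; nothing more can be done
None
```

The loose valve block is now flush against both the rear fence and the clamped block, and the job is handed in at about 15 s of the 51 s allowed. I pushed it with two fingers, first squarely back to the fence, then along it to the clamped block. A light press on its front at the end made sure it was seated. It was never gripped or lifted.

- **Contact:** the force rose on contact at both the fence and the clamped block. The tool stopped at the same depth in the first fence push and the final press, so the block had not come away from the fence. The highest force I saw was about 18 N.
- **Position:** from the camera, the two blocks' centres are 99.9–100.0 mm apart (100 mm expected). Front to back they line up within about 0.3 mm, though the camera calibration itself is only good to about 2 mm.
- **Bystanders:** the flange, screwdriver, transmitter, carton and look-alike blocks appear unmoved in the last pictures. I checked these by eye and did not measure them.
- **Mismatch:** the tool stopped about 1.6 mm further along the fence than I predicted. The prediction carries errors of that size, and the pictures show no gap. No check failed.

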